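# Reset the interlock with the key, then take the key out and park it

### The job

Reset the centrifuge interlock: turn the key in the switch station clockwise until you feel it meet the sprung reset contact, and press that contact (the white indicator pin rises with it) for about a second without forcing it to its end. Then turn the key back to the only position where it comes out, draw it straight up without force, and park it upright in the slot of the white block, leaving the other things on the bench alone.

Things in the scene. Friction and masses are not known exactly. Their poses are not given: they have to be found in the camera images.
- key_bow (a point): centre of the key's flat black bow (head), where it is gripped: 32 mm along its x, 10 mm thick along its y (close the fingers along y; grip 70 N; under load it still twists up to 0.3 rad in the fingers), 30 mm high; z up the shank, tip 50 mm below. A bent wire ear on top of the bow stands on its +x side, the side of the tooth. At the start the key stands in the lock, unturned
- key: the key, 50 g; origin at its tip, axes as key_bow. Round 10 mm shank; at the tip a single side tooth, 6 mm high and 4 mm wide, reaches 10 mm from the axis towards +x. A 24 mm flange has its underside 15.5 mm above the tip
- lock_face (a point): centre of the keyhole in the lock's steel face, 56 mm above the bench. z is the lock's axis, up; x points to the keyhole's notch (a white rib on the station lies on that side). Hole 12 mm wide in a 5 mm plate, notch 6 mm wide to 11.5 mm from the axis. The seated key's tip is 14 mm below this point; 3 mm of lift are free while turned; 15 mm of lift clears the lock
- lock: grey switch station, fixed, 130 x 110 mm, 40 mm high, with a 44 mm square steel lock block on it; origin on the lock's axis at bench height, axes as lock_face. The key's tooth turns under the face plate, so the key comes out only with the tooth at the notch (within about 0.1 rad). Key and lock stand at most 25 N
- lock_plug (a joint): angle of the plug that the key turns, rad, clockwise seen from above; 0 is home, a firm stop, where the key comes out. Friction 0.02 N m; about 0.1 rad of play to each side between plug and key
- reset_contact (a joint): hidden sprung contact in the lock, rad; 0 untouched. The tooth meets it after 0.5 to 1.1 rad of clockwise turn (differs each time, unseen) and pushes it on. Pressed from 0.05, overloaded beyond 0.16, its end at 0.20. Moment on the key 0.05 N m at touch, plus 0.4 N m per rad. A white 10 mm pin on the station, 43 mm from the axis opposite the notch, rises 5 mm per 0.1 rad
- holder_mouth (a point): centre of the slot's mouth on top of the white parking block (54 x 54 mm, 36 mm high, fixed). Slot 24 mm long along x, 14 mm wide along y, 22 mm deep. The key goes in with its tooth along x, to either end, its axis at this centre, until its flange rests on the block: bow centre then 34.5 mm above this point
- beaker: plain open beaker on the left, bystander, 65 mm wide, 80 mm high; origin under its centre
- timer: small bench timer near the front edge, bystander, 60 x 66 x 18 mm; origin under its centre
- vial_0: small vial with a wide cap, bystander, 16 mm wide, 40 mm high; origin under its centre
There are look-alikes about, which are no part of the job. Of the things shaped like the part that bears holder_mouth, the white one is meant.

How it is judged:
By the outcome, as a careful person would: the job done as asked, in the order asked, and still so for the second after the job is handed in, with the robot touching nothing.
It also fails if it takes over 67 s, if anything falls off the work surface, if the arm or the gripper's body presses on something with over 40 N, if the wrist force passes 120 N, or if a joint passes its speed limit or range.

### The arm

A 6-joint arm with a two-finger parallel gripper is mounted at the origin on a cart in front of the work surface, level with it; the furniture and walls round the work are solid. World frame = base frame: x ahead of the robot, y to its left, z up, the work surface at z = 0. Lengths are in m, angles in rad, forces in N, time in s.
With the tool pointing down it reaches from about 0.35 to 0.725 m from the base axis. Payload 4.3 kg.
Tool frame: the origin (TCP) lies midway between the tips of the shut fingers; the grasp point (between the pads) lies 19 mm behind it; y points along the fingers, z is the direction in which the jaws open and shut, and the axes are right-handed (so a half turn about y gives the same grasp; the last joint's range is limited). The gripper opens to 85 mm and grips with 20 to 120 N. Pads are 22 mm wide; open, the fingers measure 114 mm over their backs; the gripper's body (76 mm by 85 mm) begins 54 mm behind the grasp point. The pads swing forward as they close: fully open they stand 13 mm farther back than shut.
Start: joints at [1.043, 0.377, 0.081, 1.274, 0, 1.46], TCP at [0.233, 0.526, 0.231] pointing down, gripper open.
Joint ranges: [-2.72, 2.72], [-0.84, 1.66], [-1.02, 1.22], [-1.77, 2.12], [-1.37, 1.28], [-3.14, 3.14]. Speed limits (rad/s): [2.57, 2.57, 3.14, 3.14, 3.14, 3.14].

### API

Orientations are given as [roll, pitch, yaw] about the fixed x, y, z axes, in that order (R = Rz(yaw) Ry(pitch) Rx(roll)).
In Python, from station import bot gives the robot as it stands.
- The arm moves only by the tool carry_out, never from a script. Its argument "moves" is a list that holds one entry, the list of rows, each a list of 5 numbers: the shift along the tool's x, y, z in mm, then the turn about the tool's y in rad, then the opening, from -1 (shut) to 1 (fully open), so that 0 is half open. A call has 1 to 12 rows; each row shifts and turns the commanded pose from where the row before left it, along the tool's axes as they then stand; what a row does not reach is not made up. A row lasts 1/8 s, in which the tool goes at most 62.5 mm and 10.7 degrees, less where a joint would pass 70% of its speed; a pose out of reach is approached as far as the arm can. A call with a gripper value outside its range is refused whole. The fingers move at their own pace and stop on an object; the grip force is fixed at half the most. Time passes only in rows, so rows that do not move let the fingers close. It gives the time, the measured TCP pose, the force and the opening at its end, in the units of the state.
- bot.state(): the state, without advancing time (a new reading comes with each control period).
- bot.read_camera(name): name is "scene" or "top" or "wrist"; returns a dict with "image" (480x640x3 uint8, red, green, blue), "mtx" (3x3 intrinsics, pixels), "xyz" and "orientation" of the camera in the world. Camera axes: x right, y down, z forward; pixel columns grow to the right and rows downward; lengths in m; the calibration is good to about 2 mm. A picture is of the moment at which its call begins. There is no depth.
- bot.finish_job(): hands the job in, once; it reports no verdict.
Trained networks look in a picture, given as the dict that the camera call returned (one of the last four; its "shot" number tells which), for a name from the list of things; names that differ only in an ending like _2 or _b are one class to them, and where a whole thing is asked for, a point or a joint stands for the part that bears it (a point fixed in the world has none). Each returns a list of dicts, best first, with "p" (0 to 1); they miss things now and then, are a little off and sometimes report something else, mostly with a low value. They report only what shows in the picture. A call takes as long as a camera call. They do not tell look-alikes from the thing itself.
- bot.boxes_of(name, picture): "xyz" ([x, y, z] in m, in the coordinates of the camera as it stood for that picture, good to about 4 mm: the middle of the surface that is visible of it).
- bot.regions_of(name, picture): "mask" (480x640 bool, what is visible of it).
The state is a dict: "time": time; "qpos": joint angles; "qvel": joint speeds; "tau": joint torques, N m; "eef_pos": TCP position; "eef_rot": TCP orientation; "force": force on the tool from outside, world axes, zero at the start; "moment": the same for the moment, N m; "gripper_width": finger opening in m.
Only numpy, scipy, OpenCV 4.12 (cv2) and the standard library are available. Lean on these libraries where they do the work, as an engineer would, in place of code of your own. Each camera call takes 0.05 s, during which the arm holds its last target.

## Working session

There is one attempt and no reset: what is moved stays moved. The work goes in short steps, Python scripts to look and compute and a tool call to move; the robot and the scene stay as the last step left them, time stands still between calls to the robot, and variables do not carry over. Pictures are saved under pics/ and viewed, and the job is handed in when it is done.

Besides the shell and the picture viewer there is one more tool, called after "Request:" as name(argument=value, ...), one argument or row to a line, values as JSON. carry_out: Moves the arm, as the interface text tells. Its arguments: {"type":"object","properties":{"moves":{"type":"array","items":{"type":"array","items":{"type":"array","items":{"type":"number"}}}}},"required":["moves"]}

```bash
ls; mkdir -p pics
python3 - <<'E'
from station import bot
import cv2,numpy as np
print(bot.state())
for n in ["scene","top","wrist"]:
    p=bot.read_camera(n)
    cv2.imwrite(f"pics/{n}0.png",p["image"][:,:,::-1])
    print(n,p["mtx"].tolist(),p["xyz"],p["orientation"],p["shot"])
    for k in ["key_bow","lock_face","holder_mouth","key","lock","holder"]:
        try:
            r=bot.boxes_of(k,p)
            print(k,[(np.round(d["xyz"],4).tolist(),round(d["p"],2)) for d in r])
        except Exception as e: print(k,e)
E
```

```text
pics
{'time': 0.0, 'qpos': array([1.04268768e+00, 3.78092508e-01, 7.96707500e-02, 1.27439884e+00,
       1.46608167e-05, 1.46051462e+00]), 'qvel': array([-0.00016643,  0.0013139 ,  0.00026728, -0.00092341,  0.00015805,
        0.00160346]), 'tau': array([-1.33703934e-04, -4.63603342e+01,  2.69875985e+01,  2.09701160e-02,
       -2.94459096e-04, -1.01989431e-05]), 'eef_pos': array([0.23297975, 0.52499154, 0.23036143]), 'eef_rot': array([-1.57280669e+00,  2.37359811e-04, -4.17827196e-01]), 'force': array([ 0.51121585,  0.21371419, -0.39678215]), 'moment': array([ 0.05007985, -0.0313644 ,  0.01712216]), 'gripper_width': 0.08541154617360336}
scene [[512.8314320803393, 0.0, 324.09206855385185], [0.0, 512.8314320803393, 230.5952415478417], [0.0, 0.0, 1.0]] [-0.0225686  -0.35390266  0.87585298] [-2.40369172 -0.01231588 -0.88328376] 1
key_bow [([-0.1114, -0.0105, 1.064], 0.56)]
lock_face [([-0.1101, 0.0418, 1.0877], 0.95)]
holder_mouth [([0.1211, 0.1923, 0.9657], 0.81), ([-0.2371, -0.0161, 1.1431], 0.7)]
key [([-0.11, -0.0139, 1.0663], 0.7), ([0.1237, 0.1908, 0.9671], 0.23)]
lock []
holder i
[... 411 characters left out ...]
9864], 0.96), ([0.2257, 0.0496, 1.0], 0.82), ([-0.3375, -0.0534, 1.0262], 0.38)]
key [([-0.0901, 0.0711, 0.9296], 0.73)]
lock [([-0.0878, 0.0957, 0.9884], 0.56)]
holder it knows: beaker, holder_mouth, key, key_bow, lock, lock_face, lock_plug, reset_contact, timer, vial
wrist [[360.82070566767885, 0.0, 319.6472375595508], [0.0, 360.82070566767885, 238.4588045651318], [0.0, 0.0, 1.0]] [0.16905818 0.55498245 0.37287907] [ 2.86027931e+00 -6.30271733e-04  1.15433920e+00] 3
key_bow []
lock_face [([-0.2407, 0.2769, 0.428], 0.92)]
holder_mouth [([-0.1014, 0.2066, 0.4258], 0.86)]
key []
lock []
holder it knows: beaker, holder_mouth, key, key_bow, lock, lock_face, lock_plug, reset_contact, timer, vial
```

View pics/scene0.png

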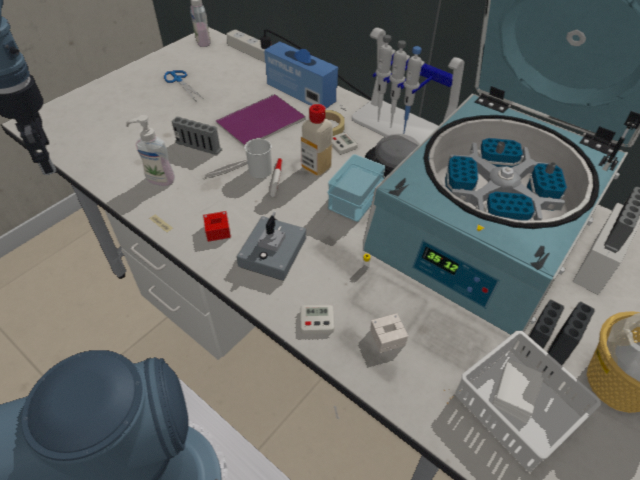

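View pics/top0.png

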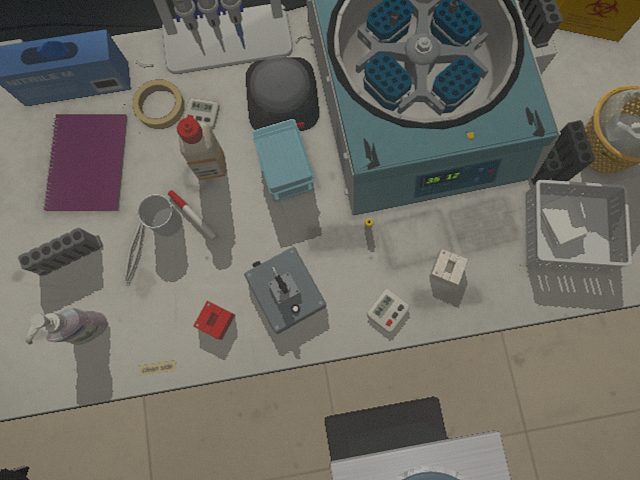

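View pics/wrist0.png

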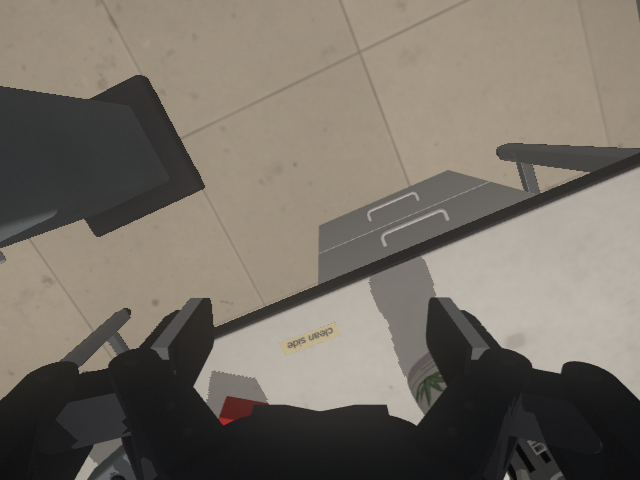

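The scene view shows the grey station with its key at about (270,240), the white block at (388,335) and the red look-alike at (216,226). The top view shows them at (283,288), (450,268) and (213,320). I'll zoom in and convert these to world coordinates.

```bash
cat > h.py <<'E'
from station import bot
import cv2,numpy as np
from scipy.spatial.transform import Rotation as R
def cam(p): return R.from_euler('xyz',p["orientation"]).as_matrix(),np.array(p["xyz"])
def w(p,x): A,t=cam(p); return A@np.array(x)+t
def pix(p,u,v,z):
    A,t=cam(p); d=A@np.linalg.inv(p["mtx"])@np.array([u,v,1.]); return t+d*(z-t[2])/d[2]
def proj(p,X):
    A,t=cam(p); c=A.T@(np.array(X)-t); c=p["mtx"]@c; return c[:2]/c[2]
def crop(p,name,u0,v0,u1,v1,s):
    im=p["image"][v0:v1,u0:u1,::-1]; cv2.imwrite("pics/"+name+".png",cv2.resize(im,None,fx=s,fy=s,interpolation=cv2.INTER_CUBIC))
E
python3 - <<'E'
from h import *
t=bot.read_camera("top"); s=bot.read_camera("scene")
for p in (t,s):
  for k in ["key_bow","lock_face","holder_mouth","lock","reset_contact","lock_plug","key"]:
    for d in bot.boxes_of(k,p): print(k,np.round(w(p,d["xyz"]),4),proj(p,w(p,d["xyz"])).round(0),d["p"])
crop(t,"t1",235,235,335,335,6); crop(t,"t2",420,240,480,300,8); crop(s,"s1",230,205,310,285,7)
import pickle; pickle.dump((t,s),open("p0.pkl","wb"))
E
```

```text
lock_face [0.4691 0.1895 0.0465] [284. 291.] 0.57
holder_mouth [0.443  0.33   0.0338] [213. 319.] 0.77
holder_mouth [ 0.4578 -0.1302  0.0395] [452. 268.] 0.75
lock [0.4692 0.1847 0.045 ] [287. 291.] 0.85
key [0.477  0.1864 0.1029] [282. 282.] 0.55
key_bow [0.4739 0.1835 0.0932] [271. 225.] 0.49
lock_face [0.4563 0.1716 0.0448] [271. 248.] 0.9
lock_face [0.6505 0.3935 0.0538] [260. 157.] 0.41
holder_mouth [0.4369 0.3185 0.0328] [218. 225.] 0.94
holder_mouth [ 0.4528 -0.1333  0.0347] [388. 332.] 0.63
holder_mouth [0.4588 0.1714 0.043 ] [272. 248.] 0.6
lock [0.4545 0.1714 0.0387] [271. 251.] 0.89
lock_plug [0.4724 0.1856 0.091 ] [270. 226.] 0.44
key [0.4744 0.1863 0.096 ] [270. 224.] 0.75
```

```bash
python3 -c "
import cv2,numpy as np
a=cv2.imread('pics/t1.png');b=cv2.imread('pics/t2.png');print(a.shape,b.shape)"
```

```text
(600, 600, 3) (480, 480, 3)
```

View pics/t1.png

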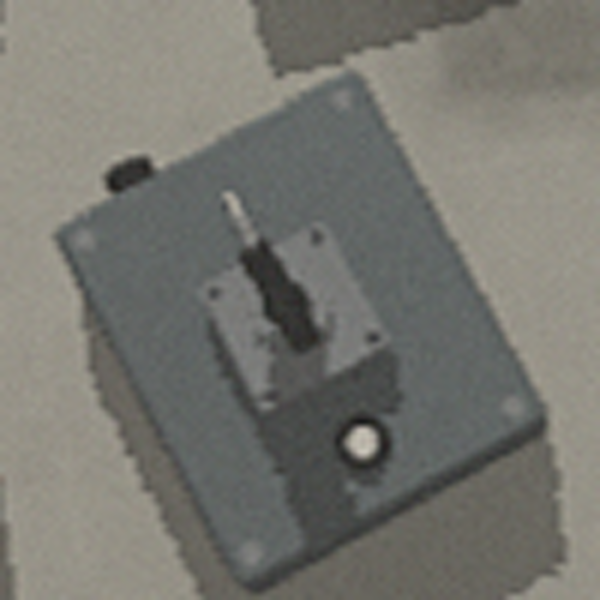

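View pics/t2.png

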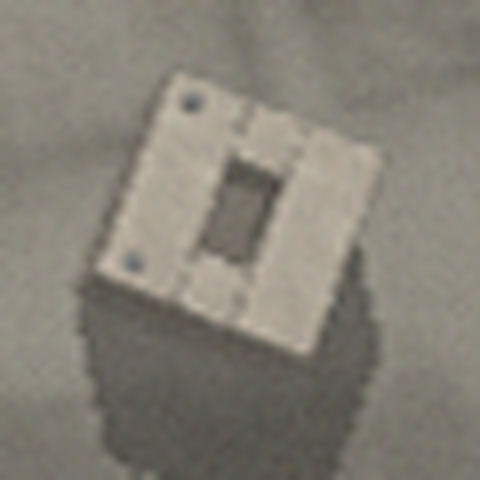

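View pics/s1.png

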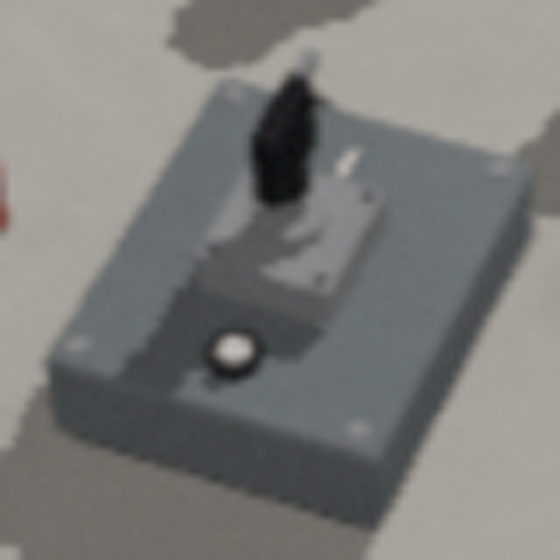

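Run:
```python
from h import *
import pickle
t,s=pickle.load(open("p0.pkl","rb"))
P=lambda u,v,z,o=(235,235),k=6: pix(t,o[0]+(u+.5)/k-.5,o[1]+(v+.5)/k-.5,z)
sc=[P(*q,.056) for q in [(214,293),(318,237),(372,337),(271,397)]]
print(np.round(sc,4)); print("face",np.mean(sc,0))
print("edges",[np.arctan2(*(sc[b]-sc[a])[1::-1]) for a,b in((2,1),(3,0),(1,0),(2,3))],[np.linalg.norm(sc[b]-sc[a]) for a,b in((2,1),(3,0),(1,0),(2,3))])
st=[P(*q,.04) for q in [(85,238),(342,97),(515,405),(250,553)]]
print("station",np.round(st,4),np.mean(st,0),[np.arctan2(*(st[b]-st[a])[1::-1]) for a,b in((2,1),(3,0),(1,0),(2,3))],[np.linalg.norm(st[b]-st[a]) for a,b in((2,1),(3,0))])
pin=P(362,442,.042); print("pin",pin, pin-np.mean(sc,0))
bow=[P(257,250,.101),P(307,350,.101)]; print("bow",np.round(bow,4),np.mean(bow,0))
h=[P(*q,.036,(420,240),8) for q in [(180,72),(383,152),(312,355),(97,268)]]
print("holder",np.round(h,4),np.mean(h,0),[np.linalg.norm(h[i]-h[i-1]) for i in range(4)],[np.arctan2(*(h[b]-h[a])[1::-1]) for a,b in((2,1),(3,0),(1,0),(2,3))])
h=[P(*q,.036,(420,240),8) for q in [(238,160),(285,178),(250,270),(203,250)]]
print("slot",np.mean(h,0),[np.linalg.norm(h[i]-h[i-1]) for i in range(4)],[np.arctan2(*(h[b]-h[a])[1::-1]) for a,b in((2,1),(3,0))])
# scene
Q=lambda u,v,z: pix(s,230+(u+.5)/7-.5,205+(v+.5)/7-.5,z)
print("pin scene",Q(234,352,.042))
print(bot.state()['eef_rot'])
```

```text
[[0.4864 0.2119 0.056 ]
 [0.498  0.1776 0.056 ]
 [0.4643 0.1661 0.056 ]
 [0.4515 0.1995 0.056 ]]
face [0.47506732 0.18877786 0.056     ]
edges [np.float64(0.3291020936428031), np.float64(0.3424963273218323), np.float64(1.897876970341081), np.float64(1.9368210638425816)] [np.float64(0.03561033889573052), np.float64(0.037009520896581126), np.float64(0.03629732666809997), np.float64(0.03582597082803841)]
station [[0.5135 0.2509 0.04  ]
 [0.5442 0.1639 0.04  ]
 [0.4379 0.1264 0.04  ]
 [0.4072 0.2145 0.04  ]] [0.47567594 0.18893082 0.04      ] [np.float64(0.3398260537910863), np.float64(0.32964525892191043), np.float64(1.9097638084885844), np.float64(1.905293312876617)] [np.float64(0.11274363415182928), np.float64(0.11233111223398766)]
pin [0.43462794 0.17499515 0.042     ] [-0.04043938 -0.01378271 -0.014     ]
bow [[0.4892 0.1933 0.101 ]
 [0.4573 0.1834 0.101 ]] [0.47329939 0.18835641 0.101     ]
holder [[ 0.4986 -0.1208  0.036 ]
 [ 0.471  -0.1642  0.036 ]
 [ 0.4264 -0.1364  0.036 ]
 [ 0.4556 -0.0909  0.036 ]] [ 0.46291531 -0.1280912   0.036     ] [np.float64(0.05237237678059269), np.float64(0.05138349018778579), np.float64(0.0525955680488971), np.float64(0.05402832714212058)] [np.float64(-0.5567737863029413), np.float64(-0.607231998397998), np.float64(1.0042889842662006), np.float64(0.9994003531585199)]
slot [ 0.46210074 -0.12816446  0.036     ] [np.float64(0.023699969447997984), np.float64(0.01181836009131007), np.float64(0.02412857861449092), np.float64(0.011925252540500938)] [np.float64(-0.5785069474921483), np.float64(-0.5831133815424527)]
pin scene [0.43397905 0.17397469 0.042     ]
[-1.57074702e+00  9.11318446e-06 -4.17810994e-01]
```

The screws, station corners and pin agree. The lock axis is about (0.475, 0.189) with yaw 0.334, and the pin is 42.7 mm away, as specified. The slot is at about (0.4625, -0.128) with yaw -0.58. Next I move above the key.

Request:
carry_out(
  moves=[
    [[40,0,-23,0,1],[40,0,-23,0,1],[40,0,-23,0,1],[40,0,-23,0,1],[40,0,-23,0,1],[40,0,-23,0,1],[40,0,-23,0,1],[40,0,-24,0,1],[38,0,-24,0,1],[0,0,0,-0.18,1],[0,0,0,-0.18,1],[0,0,0,-0.18,1]],
  ],
)

```text
time: 3.2
eef_pos: [0.4758, 0.189, 0.2313]
eef_rot: [-1.571, -0.0, 0.128]
force: [-0.6, -0.4, 0.1]
gripper_width: 0.0857
```

Request:
carry_out(
  moves=[
    [[0,0,0,-0.18,1],[0,10,0,-0.03,1],[0,0,0,0,1]],
  ],
)

```text
time: 3.58
eef_pos: [0.4749, 0.1891, 0.2201]
eef_rot: [-1.571, 0.002, 0.33]
force: [0.1, 0.9, -0.3]
gripper_width: 0.0852
```

Run:
```python
from h import *
s=bot.state(); print(s['eef_pos'],s['eef_rot'],s['qpos'],s['time'],s['force'],s['moment'])
p=bot.read_camera("wrist"); cv2.imwrite("pics/w1.png",p["image"][:,:,::-1])
for k in ["key_bow","lock_face","key","reset_contact"]:
    for d in bot.boxes_of(k,p): print(k,np.round(w(p,d["xyz"]),4),proj(p,w(p,d["xyz"])).round(0),d["p"])
for n,X in dict(pin=[.4345,.1747,.042],face=[.475,.189,.056],bow=[.475,.189,.107]).items(): print(n,proj(p,X))
```

```text
[0.47493338 0.18908129 0.22012843] [-1.57060126  0.00203758  0.33012449] [ 2.54713208e-01  2.52954283e-01 -1.22026704e-01  1.19786183e+00
  4.10034933e-05 -7.54111223e-02] 3.575 [ 0.14712446  0.85265013 -0.27294501] [ 0.005089    0.04894228 -0.00915288]
key_bow [0.4727 0.1852 0.0991] [314. 227.] 0.84
lock_face [0.4689 0.1859 0.0407] [317. 207.] 0.59
key [0.4727 0.1901 0.107 ] [321. 232.] 0.68
key [0.5728 0.0107 0.0266] [112. 246.] 0.24
pin [318.01969042 166.88502796]
face [318.41164037 218.52791685]
bow [318.20766084 234.04808484]
```

View pics/w1.png

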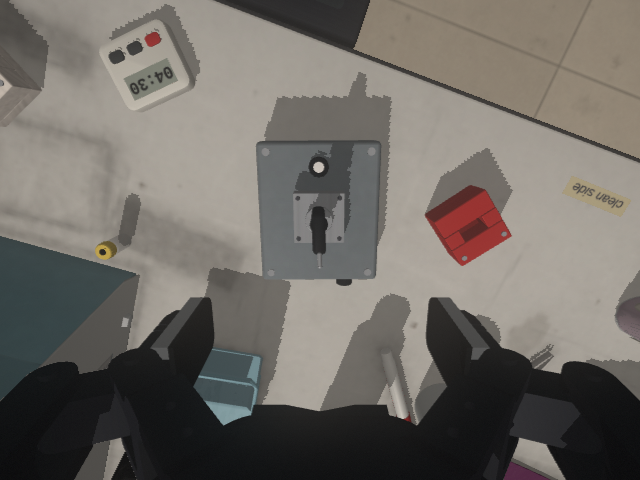

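The wrist view shows the pin at (319,167) and the face centre at (319,218), within 1 px of what I predicted. The bow is vertical in the picture at (319,228), so the gripper is aligned. I'll descend and close.

Request:
carry_out(
  moves=[
    [[0,25,0,0,1],[0,25,0,0,1],[0,25,0,0,1],[0,25,0,0,1],[0,20,0,0,1],[0,15,0,0,1],[0,7,0,0,1],[0,5,0,0,1],[0,0,0,0,1],[0,0,0,0,1]],
  ],
)

```text
time: 5.08
eef_pos: [0.4762, 0.1894, 0.0749]
eef_rot: [-1.571, -0.001, 0.332]
force: [-0.5, 0.8, 0.2]
gripper_width: 0.0854
```

Run:
```python
from h import *
s=bot.state(); print(s['eef_pos'],s['eef_rot'],s['time'],s['force'],s['moment'])
p=bot.read_camera("wrist"); cv2.imwrite("pics/w2.png",p["image"][:,:,::-1])
print(p['xyz'],p['orientation'])
for n,X in dict(pin=[.4345,.1747,.042],face=[.475,.189,.056],bow=[.475,.189,.107]).items(): print(n,proj(p,X))
```

```text
[0.47624235 0.18944014 0.07487026] [-1.57083956e+00 -1.15583872e-03  3.32171001e-01] 5.075 [-0.52027454  0.83842463  0.23020652] [-0.0425433  -0.04149936 -0.01932791]
[0.40961569 0.16729329 0.21632598] [ 2.85887888e+00 -1.21513535e-04  1.90431609e+00]
pin [317.23197053 189.44695051]
face [317.74326947 283.10423545]
bow [317.01050455 342.03973436]
```

View pics/w2.png

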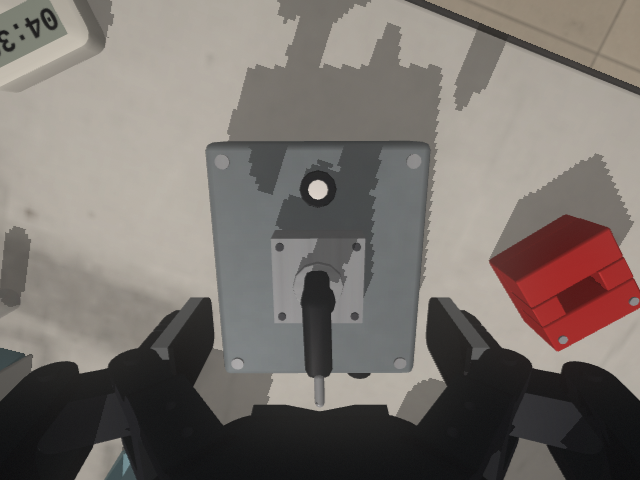

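The pin is at (318,189), the bow at column 317 and the ear below it at (320,390). The alignment is good to about 1 mm. I'll lower slightly and close.

Request:
carry_out(
  moves=[
    [[-1,2,0,0,0.3],[0,0,0,0,-0.2],[0,0,0,0,-0.5],[0,0,0,0,-1],[0,0,0,0,-1],[0,0,0,0,-1],[0,0,0,0,-1],[0,0,0,0,-1],[0,0,0,0,-1]],
  ],
)

```text
time: 6.25
eef_pos: [0.475, 0.1888, 0.0725]
eef_rot: [-1.571, -0.0, 0.332]
force: [0.8, -2.5, 3.4]
gripper_width: 0.0107
```

```bash
cat >> h.py <<'E'
def look(name,show=True):
    s=bot.state()
    print('t',s['time'],'pos',s['eef_pos'].round(4),'rot',s['eef_rot'].round(4),'F',s['force'].round(2),'M',s['moment'].round(3),'tau6',s['tau'][5].round(3),'w',round(s['gripper_width'],4))
    p=bot.read_camera("wrist")
    cv2.imwrite("pics/"+name+".png",p["image"][:,:,::-1]); 
    # pin: predicted at rest
    for h in (0,.005): print('pin pred',h,proj(p,[.4345,.1747,.042+h]).round(1))
    u,v=proj(p,[.4345,.1747,.044]); x0,y0=max(int(u)-26,0),max(int(v)-26,0)
    g=p["image"][y0:y0+52,x0:x0+52].astype(int).min(2)
    m=(g>150).astype(np.uint8); n,l,st,c=cv2.connectedComponentsWithStats(m)
    for i in range(1,n):
        if 150<st[i,4]<1200: 
            cs,_=cv2.findContours((l==i).astype(np.uint8),0,2); 
            e=cv2.fitEllipse(max(cs,key=len)); print('pin',c[i]+[x0,y0],st[i,4],np.round(e[1],2))
    crop(p,name+"c",x0,y0,x0+52,y0+52,8)
    return p
E
python3 -c "
from h import *
look('w3')"
```

```text
t 6.25 pos [0.475  0.1888 0.0725] rot [-1.5713e+00 -4.0000e-04  3.3200e-01] F [ 0.83 -2.49  3.39] M [-0.594 -0.028  0.005] tau6 -0.001 w 0.0107
pin pred 0 [317.7 193.1]
pin pred 0.005 [317.6 194.8]
```

View pics/w3.png

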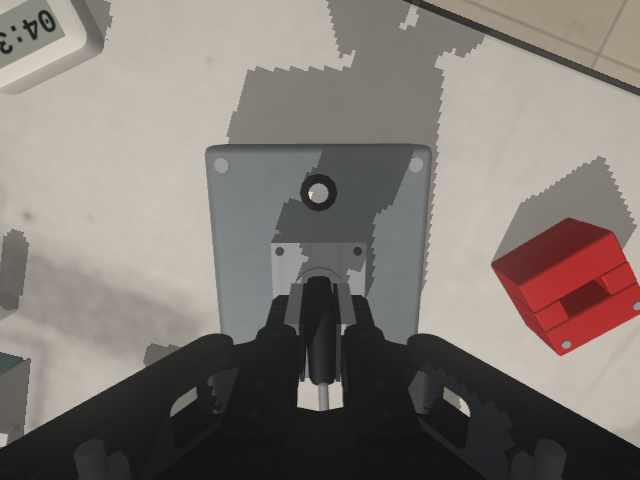

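The key is gripped, at 10.7 mm width, and the pin sits at (318,193). I'll start turning clockwise in small steps and watch the pin and the moment.

Request:
carry_out(
  moves=[
    [[0,-0.6,0,0,-1],[0,0,0,0.06,-1],[0,0,0,0.06,-1],[0,0,0,0.06,-1],[0,0,0,0.06,-1],[0,0,0,0.06,-1],[0,0,0,0.06,-1],[0,0,0,0.04,-1],[0,0,0,0,-1]],
  ],
)

```text
time: 7.42
eef_pos: [0.4751, 0.1896, 0.0727]
eef_rot: [-1.569, -0.0, -0.067]
force: [1.4, 0.3, -1.6]
gripper_width: 0.0104
```

```bash
sed -i 's/g>150/g>115/' h.py; python3 -c "
from h import *
look('w4')"
```

```text
t 7.425 pos [0.4751 0.1896 0.0727] rot [-1.5693e+00 -3.0000e-04 -6.7000e-02] F [ 1.41  0.27 -1.56] M [ 0.157 -0.502  0.022] tau6 0.102 w 0.0104
pin pred 0 [281.1 200.6]
pin pred 0.005 [280.  202.4]
pin [259.26482213 195.93675889] 506 [29.47 34.2 ]
pin [280.77622378 200.3951049 ] 286 [18.27 18.64]
```

View pics/w4.png

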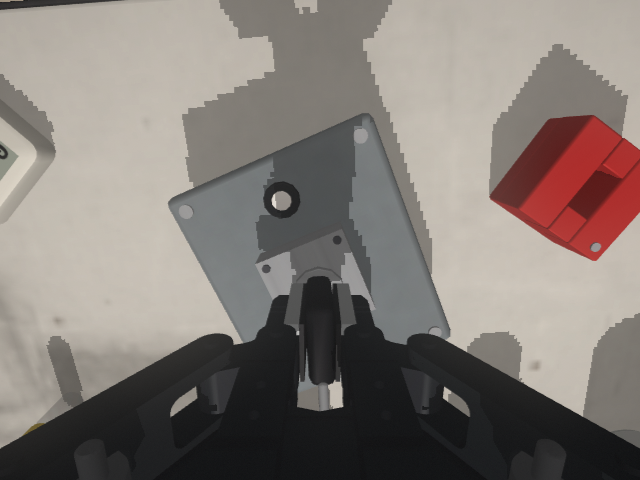

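The pin is at (280.8,200.4) against a rest prediction of (281.1,200.6), so it is still down and the key hasn't twisted in the grip. I'll continue.

Request:
carry_out(
  moves=[
    [[0,0,0,0.05,-1],[0,0,0,0.05,-1],[0,0,0,0,-1],[0,0,0,0,-1]],
  ],
)

```text
time: 7.98
eef_pos: [0.475, 0.1892, 0.0729]
eef_rot: [-1.57, -0.0, -0.167]
force: [2.2, 0.9, -3.6]
gripper_width: 0.0108
```

```bash
python3 -c "
from h import *
look('w5')"
```

```text
t 7.975 pos [0.475  0.1892 0.0729] rot [-1.5701e+00 -3.0000e-04 -1.6670e-01] F [ 2.23  0.89 -3.56] M [ 0.149 -0.668  0.02 ] tau6 0.017 w 0.0108
pin pred 0 [274.  204.8]
pin pred 0.005 [272.8 206.8]
pin [252.13914657 202.63636364] 539 [32.64 36.62]
pin [273.6443662 204.5528169] 284 [18.03 18.78]
```

Request:
carry_out(
  moves=[
    [[0,0,0,0.05,-1],[0,0,0,0.03,-1],[0,0,0,0,-1],[0,0,0,0,-1]],
  ],
)

```text
time: 8.52
eef_pos: [0.4749, 0.189, 0.0729]
eef_rot: [-1.571, -0.0, -0.247]
force: [3.0, -0.4, -2.7]
gripper_width: 0.0106
```

```bash
python3 -c "
from h import *
look('w6')"
```

```text
t 8.525 pos [0.4749 0.189  0.0729] rot [-1.5707e+00 -2.0000e-04 -2.4730e-01] F [ 3.02 -0.37 -2.68] M [ 0.07  -0.804  0.067] tau6 0.022 w 0.0106
pin pred 0 [268.8 208.7]
pin pred 0.005 [267.3 210.8]
pin [247.01663586 208.93900185] 541 [28.21 49.46]
pin [268.25631769 208.63537906] 277 [18.   18.67]
```

Request:
carry_out(
  moves=[
    [[0,0,0,0.04,-1],[0,0,0,0,-1],[0,0,0,0,-1]],
  ],
)

```text
time: 8.95
eef_pos: [0.4749, 0.189, 0.073]
eef_rot: [-1.571, -0.0, -0.287]
force: [2.0, 1.0, -1.9]
gripper_width: 0.0107
```

```bash
python3 -c "
from h import *
look('w7')"
```

```text
t 8.95 pos [0.4749 0.189  0.073 ] rot [-1.5706e+00 -3.0000e-04 -2.8720e-01] F [ 1.96  0.98 -1.94] M [ 0.04  -0.771  0.064] tau6 0.024 w 0.0107
pin pred 0 [265.9 210.7]
pin pred 0.005 [264.4 212.9]
pin [244.14954955 211.92972973] 555 [25.78 51.52]
pin [265.47122302 210.66546763] 278 [18.18 18.33]
```

Request:
carry_out(
  moves=[
    [[0,0,0,0.04,-1],[0,0,0,0,-1],[0,0,0,0,-1]],
  ],
)

```text
time: 9.38
eef_pos: [0.4749, 0.1891, 0.073]
eef_rot: [-1.57, -0.0, -0.327]
force: [3.1, 1.4, -2.3]
gripper_width: 0.0106
```

```bash
python3 -c "
from h import *
look('w8')"
```

```text
t 9.375 pos [0.4749 0.1891 0.073 ] rot [-1.5704e+00 -2.0000e-04 -3.2710e-01] F [ 3.14  1.38 -2.3 ] M [ 0.129 -0.805  0.041] tau6 0.028 w 0.0106
pin pred 0 [263.1 212.9]
pin pred 0.005 [261.5 215.1]
pin [241.3765324  214.83887916] 571 [24.2  45.08]
pin [262.66431095 212.92579505] 283 [17.86 18.72]
```

Request:
carry_out(
  moves=[
    [[0,0,0,0.05,-1],[0,0,0,0,-1],[0,0,0,0,-1]],
  ],
)

```text
time: 9.8
eef_pos: [0.475, 0.1892, 0.073]
eef_rot: [-1.57, -0.0, -0.377]
force: [4.1, 0.7, -1.8]
gripper_width: 0.0111
```

```bash
python3 -c "
from h import *
look('w9')"
```

```text
t 9.8 pos [0.475  0.1892 0.073 ] rot [-1.5701e+00 -1.0000e-04 -3.7690e-01] F [ 4.07  0.66 -1.84] M [ 0.307 -0.901  0.037] tau6 0.029 w 0.0111
pin pred 0 [259.6 215.7]
pin pred 0.005 [257.9 218. ]
pin [237.81983471 218.73553719] 605 [35.34 53.14]
pin [259.09090909 215.84965035] 286 [18.17 18.53]
```

Request:
carry_out(
  moves=[
    [[0,0,0,0.05,-1],[0,0,0,0,-1],[0,0,0,0,-1]],
  ],
)

```text
time: 10.22
eef_pos: [0.475, 0.1893, 0.073]
eef_rot: [-1.57, -0.0, -0.427]
force: [3.9, 2.7, -2.6]
gripper_width: 0.0104
```

```bash
python3 -c "
from h import *
look('w10')"
```

```text
t 10.225 pos [0.475  0.1893 0.073 ] rot [-1.57   -0.     -0.4268] F [ 3.87  2.66 -2.55] M [ 0.55  -0.862  0.039] tau6 0.033 w 0.0104
pin pred 0 [256.4 218.8]
pin pred 0.005 [254.6 221.2]
pin [234.91062395 222.91231029] 593 [28.58 57.4 ]
pin [255.91549296 218.9471831 ] 284 [17.76 18.54]
```

Request:
carry_out(
  moves=[
    [[0,0,0,0.05,-1],[0,0,0,0,-1],[0,0,0,0,-1]],
  ],
)

```text
time: 10.65
eef_pos: [0.4749, 0.1894, 0.073]
eef_rot: [-1.57, 0.0, -0.477]
force: [4.1, 2.7, -2.9]
gripper_width: 0.0109
```

```bash
python3 -c "
from h import *
look('w11')"
```

```text
t 10.65 pos [0.4749 0.1894 0.073 ] rot [-1.5697e+00  2.0000e-04 -4.7710e-01] F [ 4.12  2.73 -2.89] M [ 0.733 -0.918  0.091] tau6 0.042 w 0.0109
pin pred 0 [253.2 222.1]
pin pred 0.005 [251.4 224.6]
pin [232.1962775  228.02030457] 591 [37.14 85.12]
pin [252.70588235 222.39705882] 272 [17.52 18.39]
```

Request:
carry_out(
  moves=[
    [[0,0,0,0.05,-1],[0,0,0,0,-1],[0,0,0,0,-1]],
  ],
)

```text
time: 11.08
eef_pos: [0.4751, 0.1896, 0.073]
eef_rot: [-1.569, 0.0, -0.527]
force: [4.3, 3.1, -2.9]
gripper_width: 0.0105
```

```bash
python3 -c "
from h import *
look('w12')"
```

```text
t 11.075 pos [0.4751 0.1896 0.073 ] rot [-1.5693e+00  3.0000e-04 -5.2700e-01] F [ 4.27  3.14 -2.93] M [ 0.836 -0.997  0.042] tau6 0.046 w 0.0105
pin pred 0 [250.1 225.4]
pin pred 0.005 [248.2 227.9]
pin [229.37603993 231.01164725] 601 [34.63 79.34]
pin [249.48897059 225.57720588] 272 [17.55 18.56]
```

View pics/w12.png

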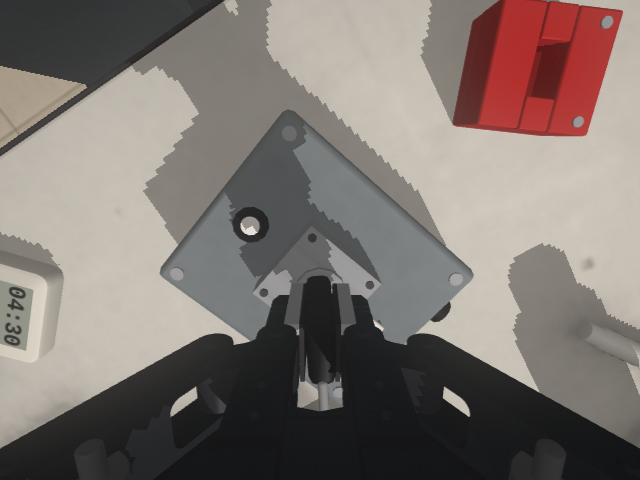

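Request:
carry_out(
  moves=[
    [[0,0,0,0.04,-1],[0,0,0,0,-1],[0,0,0,0,-1]],
  ],
)

```text
time: 11.5
eef_pos: [0.4752, 0.1897, 0.073]
eef_rot: [-1.569, 0.0, -0.567]
force: [4.3, 3.7, -3.3]
gripper_width: 0.0105
```

```bash
python3 -c "
from h import *
look('w13')"
```

```text
t 11.5 pos [0.4752 0.1897 0.073 ] rot [-1.569e+00  2.000e-04 -5.670e-01] F [ 4.31  3.71 -3.34] M [ 0.828 -1.015  0.138] tau6 0.055 w 0.0105
pin pred 0 [247.8 228. ]
pin pred 0.005 [245.8 230.6]
pin [226.92056075 234.3894081 ] 642 [28.95 57.23]
pin [247.15073529 228.23529412] 272 [17.33 18.39]
```

Request:
carry_out(
  moves=[
    [[0,0,0,0.04,-1],[0,0,0,0,-1],[0,0,0,0,-1]],
  ],
)

```text
time: 11.92
eef_pos: [0.4754, 0.1897, 0.073]
eef_rot: [-1.569, 0.0, -0.607]
force: [5.1, 3.8, -4.6]
gripper_width: 0.0105
```

```bash
python3 -c "
from h import *
look('w14')"
```

```text
t 11.925 pos [0.4754 0.1897 0.073 ] rot [-1.5687e+00  2.0000e-04 -6.0690e-01] F [ 5.07  3.78 -4.63] M [ 0.891 -1.114  0.054] tau6 0.07 w 0.0105
pin pred 0 [245.6 230.7]
pin pred 0.005 [243.6 233.3]
pin [225.02258065 237.34677419] 620 [45.01 90.71]
pin [244.94423792 230.91078067] 269 [17.16 18.23]
```

Request:
carry_out(
  moves=[
    [[0.2,0.3,0.6,0.04,-1],[0,0,0,0,-1],[0,0,0,0,-1]],
  ],
)

```text
time: 12.35
eef_pos: [0.4756, 0.1899, 0.0729]
eef_rot: [-1.569, 0.0, -0.646]
force: [3.9, 3.3, -1.4]
gripper_width: 0.0107
```

```bash
python3 -c "
from h import *
look('w15')"
```

```text
t 12.35 pos [0.4756 0.1899 0.0729] rot [-1.5694e+00  2.0000e-04 -6.4640e-01] F [ 3.89  3.26 -1.39] M [ 0.849 -0.844  0.109] tau6 0.083 w 0.0107
pin pred 0 [243.3 233.3]
pin pred 0.005 [241.2 236.1]
pin [223.21890547 241.3615257 ] 603 [ 71.89 166.64]
pin [242.57037037 233.55925926] 270 [17.06 18.73]
```

View pics/w15c.png

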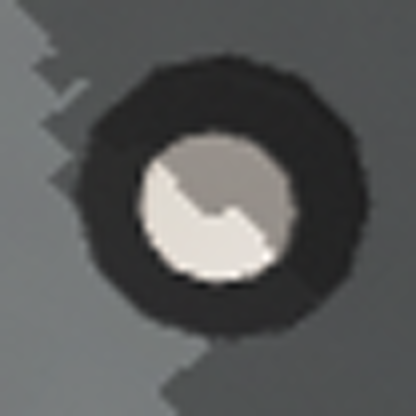

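```bash
cat >> h.py <<'E'
def ring(im, u, v, verbose=True):
    # im RGB, approx pin centre; returns pin centre - ring centre
    x0,y0=int(u)-30,int(v)-30
    c=im[y0:y0+60,x0:x0+60].astype(np.float32)
    c=cv2.resize(c,None,fx=4,fy=4,interpolation=cv2.INTER_CUBIC); g=c.mean(2)
    dark=(g<58).astype(np.uint8)
    cs,h=cv2.findContours(dark,cv2.RETR_CCOMP,cv2.CHAIN_APPROX_NONE)
    b=max(range(len(cs)),key=lambda i:cv2.contourArea(cs[i]) if h[0][i][3]<0 else 0)
    o=cv2.fitEllipse(cv2.convexHull(cs[b])); i=h[0][b][2]; best=None
    while i>=0:
        if best is None or cv2.contourArea(cs[i])>cv2.contourArea(cs[best]): best=i
        i=h[0][i][0]
    e=cv2.fitEllipse(cs[best])
    return (np.array(e[0])-o[0])/4,np.array(e[1])/4,np.array(o[1])/4,np.array(o[0])/4+[x0,y0]
E
python3 - <<'E'
from h import *
pp={'w3':(318,193),'w4':(281,200),'w5':(274,204.5),'w6':(268,208.6),'w9':(259,215.8),'w11':(252.7,222.4),'w12':(249.5,225.6),'w13':(247.2,228.2),'w14':(245,231),'w15':(242.6,233.6)}
for k,(u,v) in pp.items():
    try:
        r=ring(cv2.imread(f'pics/{k}.png')[:,:,::-1],u,v); print(k,*[x.round(2) for x in r])
    except Exception as ex: print(k,ex)
E
```

```text
w3 [-0.29  0.62] [20.74 21.23] [36.68 37.75] [318.65 192.55]
w4 [-0.65  0.86] [20.43 21.24] [36.28 37.26] [281.94 199.81]
w5 [-0.66  0.91] [20.3  20.97] [36.2  37.25] [274.85 203.99]
w6 [-0.81  0.9 ] [20.26 20.94] [35.93 37.1 ] [269.66 208.01]
w9 [-0.81  1.31] [20.14 20.95] [35.4  37.09] [260.36 214.81]
w11 [-0.91  1.28] [19.95 21.01] [35.35 36.95] [254.04 221.25]
w12 [-0.83  1.35] [19.75 20.96] [34.93 36.82] [250.76 224.49]
w13 [-0.92  1.34] [19.7 20.9] [34.97 36.8 ] [248.51 227.13]
w14 [-0.88  1.34] [19.64 20.76] [34.96 36.72] [246.26 229.86]
w15 [-0.91  1.46] [19.5 20.9] [34.89 36.68] [243.93 232.41]
```

The pin-to-ring offset changes smoothly, which fits parallax alone, so the pin hasn't risen yet. I'll keep turning in small steps.

```bash
cat >> h.py <<'E'
def pinh(name):
    s=bot.state()
    p=bot.read_camera("wrist"); cv2.imwrite("pics/"+name+".png",p["image"][:,:,::-1])
    u,v=proj(p,[.4345,.1747,.042])
    r=ring(p["image"],u,v)
    # heights from pin centre minus ring centre: ring at .0405-ish
    z0=.042; a=proj(p,[.4345,.1747,z0]); b=proj(p,[.4345,.1747,z0+.005]); d=b-a
    # rest offset calibrated along d direction
    hh=np.dot(r[0],d)/np.dot(d,d)*5
    print('t',s['time'],'yaw',s['eef_rot'][2].round(4),'turn',round(.332-s['eef_rot'][2],3),'pos',s['eef_pos'].round(4),'F',s['force'].round(2),'Mz',s['moment'][2].round(3),'tau6',s['tau'][5].round(3),'w',round(s['gripper_width'],4))
    print('off',r[0].round(2),'size',r[1].round(2),'h_mm over ring',hh.round(2))
E
python3 -c "
from h import *
pinh('w16')"
```

```text
t 12.4 yaw -0.6465 turn 0.978 pos [0.4756 0.1899 0.0729] F [ 4.23  3.27 -1.66] Mz 0.084 tau6 0.082 w 0.0104
off [-0.89  1.43] size [19.51 20.91] h_mm over ring 2.43
```

Request:
carry_out(
  moves=[
    [[0,0,0,0.04,-1],[0,0,0,0,-1],[0,0,0,0,-1]],
  ],
)

```text
time: 12.82
eef_pos: [0.4757, 0.19, 0.0729]
eef_rot: [-1.569, 0.0, -0.686]
force: [3.8, 4.3, -0.9]
gripper_width: 0.0107
```

```bash
python3 -c "
from h import *
pinh('w17')"
```

```text
t 12.825 yaw -0.6864 turn 1.018 pos [0.4757 0.19   0.0729] F [ 3.83  4.26 -0.92] Mz 0.125 tau6 0.099 w 0.0107
off [-1.08  1.52] size [20.11 21.29] h_mm over ring 2.64
```

Request:
carry_out(
  moves=[
    [[0,0,0,0.04,-1],[0,0,0,0,-1],[0,0,0,0,-1]],
  ],
)

```text
time: 13.25
eef_pos: [0.4757, 0.19, 0.0729]
eef_rot: [-1.569, 0.0, -0.726]
force: [4.2, 3.4, -0.6]
gripper_width: 0.0108
```

```bash
python3 -c "
from h import *
pinh('w18')"
```

```text
t 13.25 yaw -0.7263 turn 1.058 pos [0.4757 0.19   0.0729] F [ 4.15  3.43 -0.64] Mz 0.09 tau6 0.109 w 0.0108
off [-1.28  1.9 ] size [20.74 21.42] h_mm over ring 3.17
```

```bash
python3 -c "
import cv2,numpy as np
a=[cv2.imread(f'pics/w{k}.png') for k in (15,17,18)]
c=[(243,233),(240.5,236),(238,239)]
o=[cv2.resize(i[int(v)-24:int(v)+24,int(u)-24:int(u)+24],None,fx=5,fy=5,interpolation=2) for i,(u,v) in zip(a,c)]
cv2.imwrite('pics/cmp1.png',np.hstack(o))"
```

```text
(no output)
```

View pics/cmp1.png

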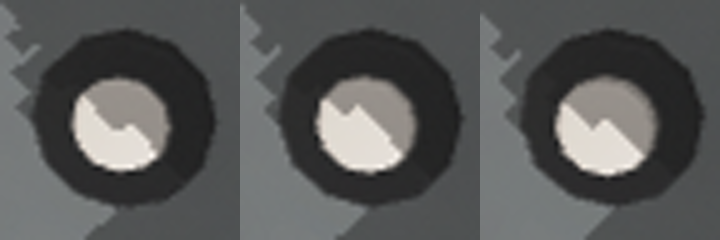

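In the third crop the pin's shaded side begins to show, a rise of about 1.4 mm, so contact was met at a turn of about 1.0 rad. I'll press on a little at a time.

Add to h.py:
```python
def pin2(name):
    pinh(name)
    im=cv2.imread(f'pics/{name}.png')[:,:,::-1]
    p=bot.read_camera("wrist"); a=proj(p,[.4345,.1747,.042]); b=proj(p,[.4345,.1747,.047]); d=(b-a); n=np.linalg.norm(d); d=d/n
    r=ring(p["image"],*a); far=r[0]@d+r[1].mean()/2
    print('far edge',far.round(2),'px/mm',(n/5+.06).round(3),'rise mm',((far-11.8)/(n/5+.06)).round(2))
    u,v=a; cv2.imwrite(f'pics/{name}c.png',cv2.resize(im[int(v)-26:int(v)+26,int(u)-26:int(u)+26,::-1],None,fx=8,fy=8,interpolation=2))
```

```text
(no output)
```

Request:
carry_out(
  moves=[
    [[0,0,0,0.04,-1],[0,0,0,0,-1]],
  ],
)

```text
time: 13.55
eef_pos: [0.4759, 0.19, 0.0729]
eef_rot: [-1.569, 0.0, -0.767]
force: [5.8, 4.2, -1.8]
gripper_width: 0.0109
```

```bash
python3 -c "
from h import *
pin2('w19')"
```

```text
t 13.55 yaw -0.7666 turn 1.099 pos [0.4759 0.19   0.0729] F [ 5.82  4.2  -1.79] Mz 0.138 tau6 0.174 w 0.0109
off [-1.48  2.23] size [21.22 21.8 ] h_mm over ring 3.62
far edge 13.4 px/mm 0.798 rise mm 2.01
```

View pics/w19c.png

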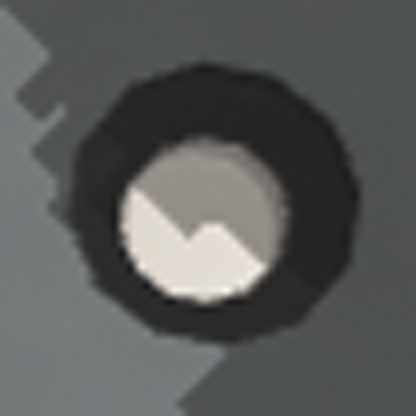

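The pin's top disc has shifted to the lower left with a grey side crescent at upper right, a rise of about 2 mm. I'll press further, to about 4.5 mm.

Request:
carry_out(
  moves=[
    [[0,0,0,0.05,-1],[0,0,0,0,-1]],
  ],
)

```text
time: 13.9
eef_pos: [0.476, 0.19, 0.073]
eef_rot: [-1.569, 0.0, -0.817]
force: [5.0, 4.2, -1.6]
gripper_width: 0.0107
```

```bash
python3 -c "
from h import *
pin2('w20')"
```

```text
t 13.9 yaw -0.8166 turn 1.149 pos [0.476 0.19  0.073] F [ 4.95  4.19 -1.62] Mz 0.112 tau6 0.196 w 0.0107
off [-1.81  2.63] size [21.54 22.43] h_mm over ring 4.21
far edge 14.23 px/mm 0.818 rise mm 2.97
```

View pics/w20.png

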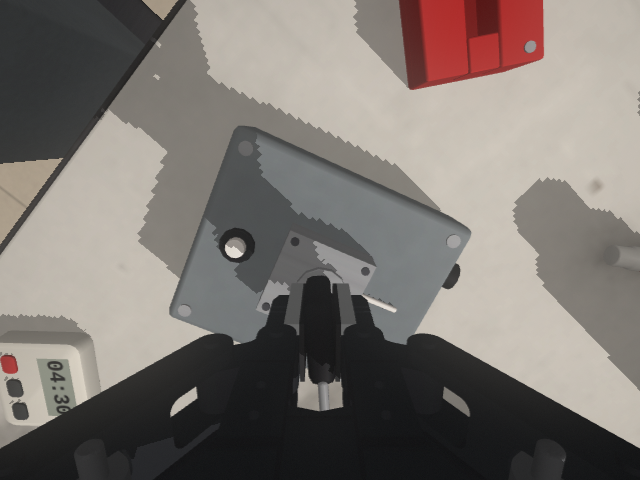

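View pics/w20c.png

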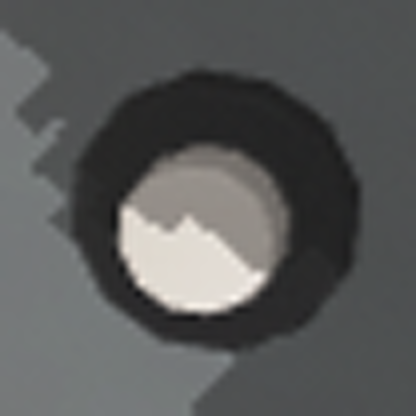

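```bash
cat >> h.py <<'E'
def disc(im,u,v,d,diam):
    x0,y0=int(u)-30,int(v)-30
    c=cv2.resize(im[y0:y0+60,x0:x0+60].astype(np.float32),None,fx=4,fy=4,interpolation=cv2.INTER_CUBIC); g=c.mean(2)
    dark=(g<58).astype(np.uint8)
    cs,h=cv2.findContours(dark,cv2.RETR_CCOMP,cv2.CHAIN_APPROX_NONE)
    b=max(range(len(cs)),key=lambda i:cv2.contourArea(cs[i]) if h[0][i][3]<0 else 0)
    o=np.array(cv2.fitEllipse(cv2.convexHull(cs[b]))[0]); i=h[0][b][2]; best=None
    while i>=0:
        if best is None or cv2.contourArea(cs[i])>cv2.contourArea(cs[best]): best=i
        i=h[0][i][0]
    q=cs[best][:,0,:].astype(float); cc=q.mean(0)
    f=q[(q-cc)@d>8]; 
    from scipy.optimize import least_squares
    r=least_squares(lambda x:np.linalg.norm(f-x[:2],axis=1)-x[2],[*cc,40],loss='soft_l1').x
    return (r[:2]-o)/4, r[2]/2
E
python3 - <<'E'
from h import *
p=bot.read_camera("wrist")
A,t=cam(p); 
pp={'w12':(249.5,225.6),'w14':(245,231),'w15':(242.6,233.6),'w16':(242.6,233.6),'w17':(240,236),'w18':(238,239),'w19':(236,242),'w20':(234,245)}
d=np.array([-.62,.79])
for k,(u,v) in pp.items():
    im=cv2.imread(f'pics/{k}.png')[:,:,::-1]
    o,D=disc(im,u,v,d,0); print(k,o.round(2),(o@d).round(2),'diam',D.round(2))
u,v=proj(p,[.4345,.1747,.042]);
for h in (0,.002,.005,.007): print(proj(p,[.4345,.1747,.042+h])-[u,v])
print('depth',(A.T@(np.array([.4345,.1747,.042])-t)))
E
```

```text
w12 [-0.49  0.57] 0.75 diam 21.5
w14 [-0.48  0.7 ] 0.85 diam 21.22
w15 [-0.56  0.75] 0.94 diam 21.18
w16 [-0.53  0.7 ] 0.88 diam 21.22
w17 [-0.68  0.78] 1.04 diam 21.82
w18 [-1.1   1.44] 1.82 diam 21.73
w19 [-1.45  1.91] 2.41 diam 21.94
w20 [-2.08  2.76] 3.47 diam 21.69
[0. 0.]
[-0.88455016  1.2006022 ]
[-2.2476599   3.05075454]
[-3.18152576  4.31829305]
depth [-0.04161054  0.00372635  0.18047366]
```

The rise is now 3.0–3.7 mm, or about 0.065 rad. I'll add a small margin and hold for the second.

Request:
carry_out(
  moves=[
    [[0,0,0,0.03,-1],[0,0,0,0,-1],[0,0,0,0,-1]],
  ],
)

```text
time: 14.42
eef_pos: [0.4761, 0.19, 0.0729]
eef_rot: [-1.569, 0.0, -0.846]
force: [5.0, 4.4, -2.4]
gripper_width: 0.0103
```

```bash
python3 -c "
from h import *
pinh('w21')
p=cv2.imread('pics/w21.png')[:,:,::-1]
o,D=disc(p,233,246,np.array([-.62,.79]),0); print(o,o@[-.62,.79],D)"
```

```text
t 14.425 yaw -0.8463 turn 1.178 pos [0.4761 0.19   0.0729] F [ 4.96  4.42 -2.38] Mz 0.175 tau6 0.137 w 0.0103
off [-2.07  3.05] size [21.72 23.31] h_mm over ring 4.79
[-2.59863193  3.45117069] 4.337576636367775 21.717306026589352
```

Request:
carry_out(
  moves=[
    [[0,0,0,0,-1],[0,0,0,0,-1],[0,0,0,0,-1],[0,0,0,0,-1],[0,0,0,0,-1]],
  ],
)

```text
time: 15.1
eef_pos: [0.4761, 0.19, 0.073]
eef_rot: [-1.569, 0.0, -0.846]
force: [4.7, 3.5, -2.3]
gripper_width: 0.01
```

```bash
python3 -c "
from h import *
pinh('w22')
p=cv2.imread('pics/w22.png')[:,:,::-1]
o,D=disc(p,233,246,np.array([-.62,.79]),0); print(o,o@[-.62,.79],D)"
```

```text
t 15.1 yaw -0.8463 turn 1.178 pos [0.4761 0.19   0.073 ] F [ 4.72  3.51 -2.34] Mz 0.138 tau6 0.136 w 0.01
off [-2.08  3.05] size [21.73 23.27] h_mm over ring 4.8
[-2.60902991  3.46006668] 4.351051221771337 21.693056923405713
```

The pin is at about 4.6 mm (0.09 rad) and steady. I'll hold briefly more, then turn back to home.

Request:
carry_out(
  moves=[
    [[0,0,0,0,-1],[0,0,0,-0.1,-1],[0,0,0,-0.1,-1],[0,0,0,-0.1,-1],[0,0,0,-0.1,-1],[0,0,0,-0.1,-1],[0,0,0,-0.1,-1],[0,0,0,-0.1,-1],[0,0,0,-0.1,-1],[0,0,0,-0.1,-1],[0,0,0,-0.1,-1],[0,0,0,0,-1]],
  ],
)

```text
time: 16.65
eef_pos: [0.4743, 0.1884, 0.0725]
eef_rot: [-1.573, 0.002, 0.151]
force: [0.9, -1.1, 1.6]
gripper_width: 0.0107
```

```bash
python3 -c "
from h import *
look('w23')"
```

```text
t 16.65 pos [0.4743 0.1884 0.0725] rot [-1.5726  0.0018  0.1513] F [ 0.88 -1.06  1.59] M [-0.195 -0.266 -0.052] tau6 -0.211 w 0.0107
pin pred 0 [302.2 196.5]
pin pred 0.005 [301.7 198.3]
pin [280.88392857 189.64880952] 336 [23.83 32.9 ]
pin [302.06506849 196.20890411] 292 [18.13 19.16]
```

View pics/w23.png

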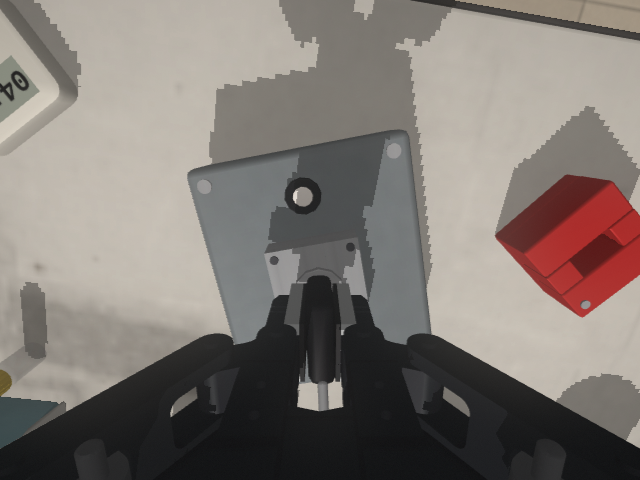

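The pin is back down at (302,196) and the bow is still straight in the fingers. I'll turn the remaining 0.18 rad.

Request:
carry_out(
  moves=[
    [[0,0,0,-0.08,-1],[0,0,0,-0.06,-1],[0,0,0,-0.03,-1],[0,0,0,-0.015,-1],[0,0,0,0,-1],[0,0,0,0,-1]],
  ],
)

```text
time: 17.45
eef_pos: [0.4747, 0.1888, 0.0724]
eef_rot: [-1.572, 0.001, 0.337]
force: [-1.0, -3.8, 3.8]
gripper_width: 0.0106
```

```bash
python3 -c "
from h import *
p=look('w24'); crop(p,'w24b',250,180,390,420,2.4)
for k in (3,24):
    im=cv2.imread(f'pics/w{k}.png'); cv2.imwrite(f'pics/c{k}.png',cv2.resize(im[180:430,240:400],None,fx=2.3,fy=2.3,interpolation=2))
a=[cv2.imread(f'pics/c{k}.png') for k in (3,24)]; cv2.imwrite('pics/cmp2.png',np.hstack(a))"
```

```text
t 17.45 pos [0.4747 0.1888 0.0724] rot [-1.5717e+00  1.3000e-03  3.3660e-01] F [-1.01 -3.76  3.77] M [-1.014  0.261  0.012] tau6 -0.018 w 0.0106
pin pred 0 [318.  193.7]
pin pred 0.005 [317.9 195.4]
pin [297.58476658 181.23587224] 407 [29.39 36.36]
pin [318.02364865 193.56418919] 296 [18.35 19.02]
```

View pics/cmp2.png

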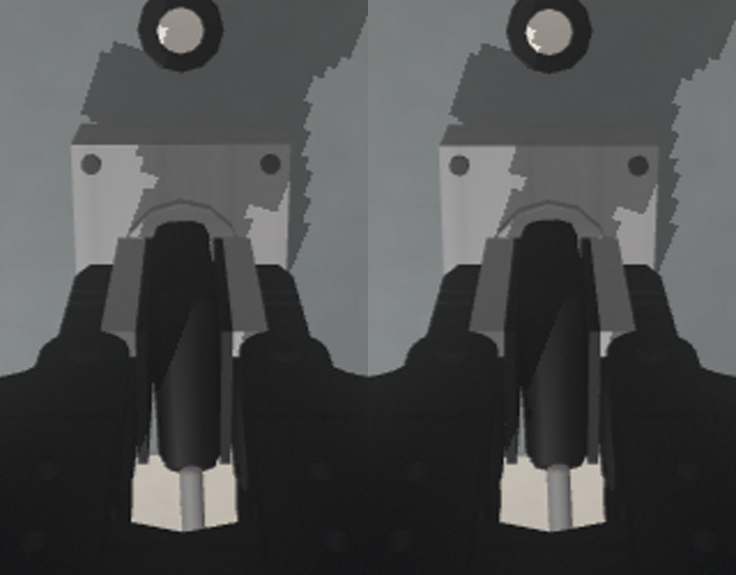

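The pictures at the grasp and now match: pin down, bow at the same angle. I'll draw up gently and watch the force.

Request:
carry_out(
  moves=[
    [[-0.2,0,-0.4,0,-1],[0,-1,0,0,-1],[0,-1,0,0,-1],[0,-1,0,0,-1],[0,0,0,0,-1]],
  ],
)

```text
time: 18.12
eef_pos: [0.4752, 0.1896, 0.0757]
eef_rot: [-1.569, -0.0, 0.338]
force: [0.0, -0.5, -1.3]
gripper_width: 0.0106
```

Request:
carry_out(
  moves=[
    [[0,-1,0,0,-1],[0,-1,0,0,-1],[0,0,0,0,-1]],
  ],
)

```text
time: 18.5
eef_pos: [0.4752, 0.1892, 0.0778]
eef_rot: [-1.57, -0.0, 0.337]
force: [-1.2, 0.5, -0.0]
gripper_width: 0.0103
```

```bash
python3 -c "
from h import *
look('w25')"
```

```text
t 18.5 pos [0.4752 0.1892 0.0778] rot [-1.5703e+00 -3.0000e-04  3.3740e-01] F [-1.24  0.5  -0.04] M [-0.04   0.096 -0.033] tau6 0.002 w 0.0103
pin pred 0 [317.6 190.7]
pin pred 0.005 [317.6 192.3]
pin [297.99026764 178.04622871] 411 [33.67 62.78]
pin [317.64084507 190.6056338 ] 284 [18.14 18.43]
```

There is no force at 5 mm of lift, which is past the 3 mm free play. I'll continue up.

Request:
carry_out(
  moves=[
    [[0,-2,0,0,-1],[0,-2,0,0,-1],[0,-2,0,0,-1],[0,-2,0,0,-1],[0,-3,0,0,-1],[0,-4,0,0,-1],[0,-10,0,0,-1],[0,-20,0,0,-1],[0,-20,0,0,-1],[0,-20,0,0,-1],[0,0,0,0,-1]],
  ],
)

```text
time: 19.92
eef_pos: [0.4769, 0.1893, 0.1647]
eef_rot: [-1.571, -0.004, 0.337]
force: [0.2, -0.1, -1.3]
gripper_width: 0.0106
```

```bash
python3 -c "
from h import *
look('w26')
p=bot.read_camera('scene'); crop(p,'s2',200,150,320,290,5)"
```

```text
t 19.925 pos [0.4769 0.1893 0.1647] rot [-1.5711 -0.0045  0.3372] F [ 0.15 -0.09 -1.29] M [-0.016 -0.052  0.025] tau6 -0.0 w 0.0106
pin pred 0 [318.8 169.7]
pin pred 0.005 [318.8 170.4]
```

View pics/w26.png

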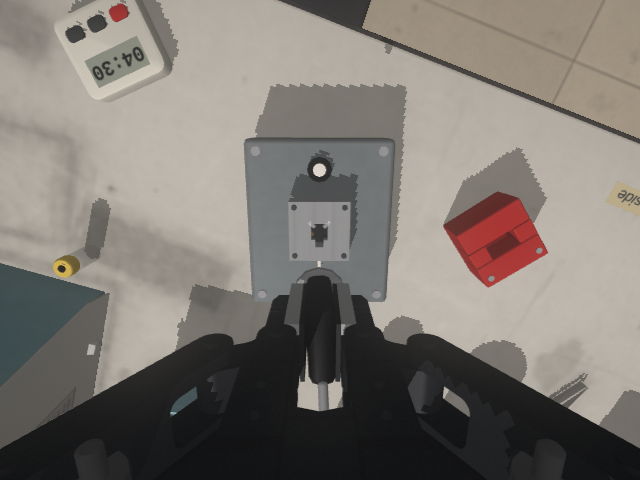

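View pics/s2.png

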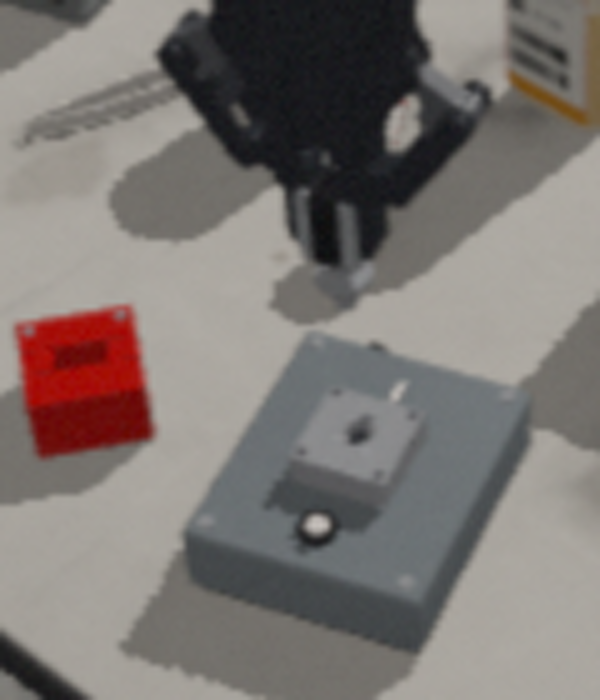

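The key is out of the lock: the wrist picture shows the empty keyhole and notch at (319,234), and the pin is down. Next I carry it over the white block.

Request:
carry_out(
  moves=[
    [[-14.8,0,-36.8,0,-1],[-14.8,0,-36.8,0,-1],[-14.8,0,-36.8,0,-1],[-14.8,0,-36.8,0,-1],[-14.8,0,-36.8,0,-1],[-14.8,0,-36.8,0,-1],[-14.8,0,-36.8,0,-1],[-14.8,0,-36.8,0,-1],[0,0,0,0.15,-1],[0,0,0,0.15,-1],[0,0,0,0.15,-1],[0,0,0,0.15,-1]],
  ],
)

```text
time: 21.52
eef_pos: [0.46, -0.1278, 0.1614]
eef_rot: [-1.57, 0.002, -0.268]
force: [-0.2, 0.2, -0.6]
gripper_width: 0.0107
```

Request:
carry_out(
  moves=[
    [[0,0,0,0.15,-1],[0,0,0,0.15,-1],[0,0,0,0.017,-1],[0,0,0,0,-1],[0,0,0,0,-1]],
  ],
)

```text
time: 22.15
eef_pos: [0.4608, -0.128, 0.1623]
eef_rot: [-1.571, 0.0, -0.579]
force: [0.2, -0.1, 0.1]
gripper_width: 0.0106
```

```bash
python3 -c "
from h import *
s=bot.state(); print(s['eef_pos'],s['eef_rot'],s['force'],s['qpos'])
p=bot.read_camera('wrist'); cv2.imwrite('pics/w27.png',p['image'][:,:,::-1])
c,n=np.array([.4625,-.128]),-.58
for a,b in [(27,27),(27,-27),(-27,-27),(-27,27),(12,7),(12,-7),(-12,-7),(-12,7)]:
    q=c+[(a*np.cos(n)-b*np.sin(n))/1e3,(a*np.sin(n)+b*np.cos(n))/1e3]; print(a,b,proj(p,[*q,.036]).round(1))
t=bot.read_camera('top'); crop(t,'t3',400,210,500,310,6)
"
```

```text
[ 0.46075455 -0.12800987  0.16234865] [-1.57078553e+00  4.37729862e-04 -5.78617543e-01] [ 0.1835269  -0.1105435   0.10660103] [-4.03808328e-01  2.17984647e-01 -3.21504227e-01  1.03173663e+00
  8.67659557e-05  1.74809199e-01]
27 27 [353.7 265.2]
27 -27 [285.3 265.1]
-27 -27 [283.6 197.2]
-27 27 [355.8 197.4]
12 7 [328.6 247. ]
12 -7 [310.6 247. ]
-12 -7 [310.4 216.8]
-12 7 [328.9 216.9]
```

View pics/w27.png

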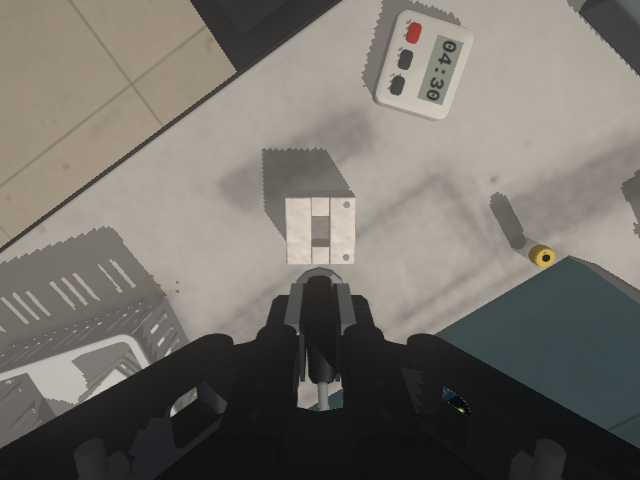

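```bash
python3 -c "
import cv2
im=cv2.imread('pics/w27.png'); cv2.imwrite('pics/c27.png',cv2.resize(im[185:275,270:370],None,fx=7,fy=6.5,interpolation=2))
cv2.imwrite('pics/c27.png',cv2.resize(im[185:275,270:370],None,fx=6,fy=6,interpolation=2))"
```

```text
(no output)
```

View pics/c27.png

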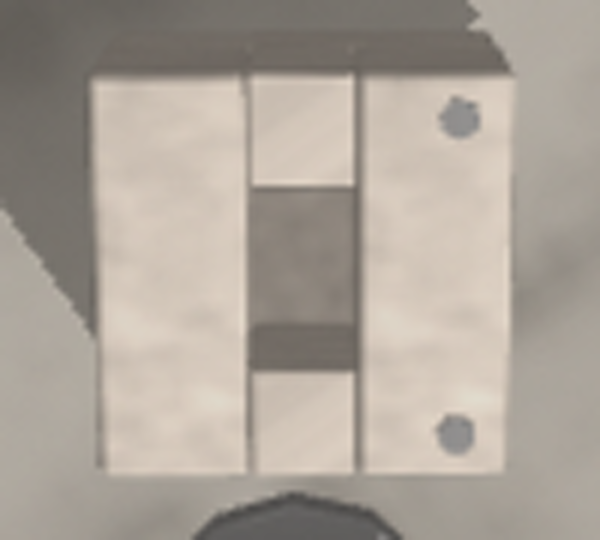

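View pics/t3.png

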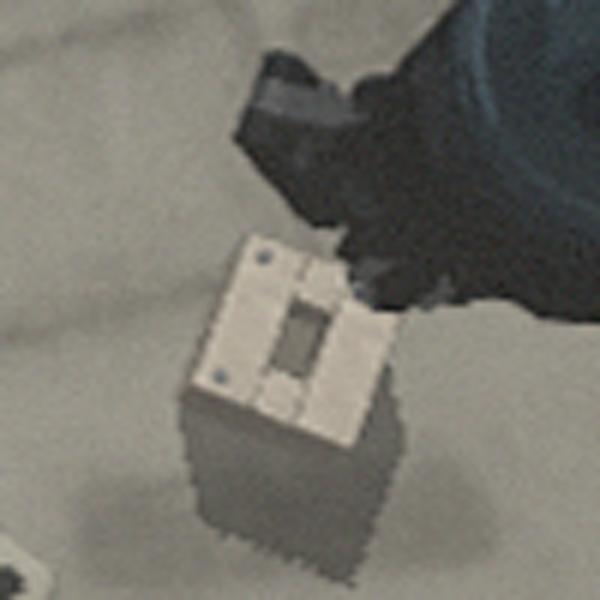

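The wrist picture shows the slot from u = 311 to 329 and v = 216 to 247. That is within 0.7 px of my prediction, and the yaw is right. I'll descend to just above the mouth and check again.

Request:
carry_out(
  moves=[
    [[0,20,0,0,-1],[0,20,0,0,-1],[0,20,0,0,-1],[0,15,0,0,-1],[0,7,0,0,-1],[0,0,0,0,-1],[0,0,0,0,-1],[0,0,0,0,-1]],
  ],
)

```text
time: 23.25
eef_pos: [0.4615, -0.1283, 0.0813]
eef_rot: [-1.57, -0.001, -0.58]
force: [-0.1, -0.3, -0.4]
gripper_width: 0.0103
```

```bash
python3 -c "
from h import *
s=bot.state(); print(s['time'],s['eef_pos'],s['eef_rot'],s['force'])
p=bot.read_camera('wrist'); cv2.imwrite('pics/w28.png',p['image'][:,:,::-1]); crop(p,'c28',250,190,390,310,5)
q=bot.read_camera('scene'); crop(q,'s3',330,240,450,360,5)
s=bot.state(); print(s['time'],s['eef_pos'],s['eef_rot'],s['force'])
c,n=np.array([.4625,-.128]),-.58
for a,b in [(27,27),(27,-27),(-27,-27),(-27,27),(12,7),(12,-7),(-12,-7),(-12,7)]:
    q=c+[(a*np.cos(n)-b*np.sin(n))/1e3,(a*np.sin(n)+b*np.cos(n))/1e3]; print(a,b,proj(p,[*q,.036]).round(1))
"
```

```text
23.25 [ 0.46147139 -0.12833076  0.08125073] [-1.57048590e+00 -1.33070890e-03 -5.79752987e-01] [-0.11413049 -0.26372792 -0.42965944]
23.35 [ 0.46130165 -0.12826613  0.08107148] [-1.57057475e+00 -1.00927487e-03 -5.79795313e-01] [ 0.30417522 -0.96035298 -1.05796457]
27 27 [366.4 313. ]
27 -27 [272.2 312.9]
-27 -27 [268.6 221.1]
-27 27 [370.2 221.3]
12 7 [331.8 288.9]
12 -7 [306.9 288.8]
-12 -7 [306.5 248.1]
-12 7 [332.3 248.1]
```

View pics/c28.png

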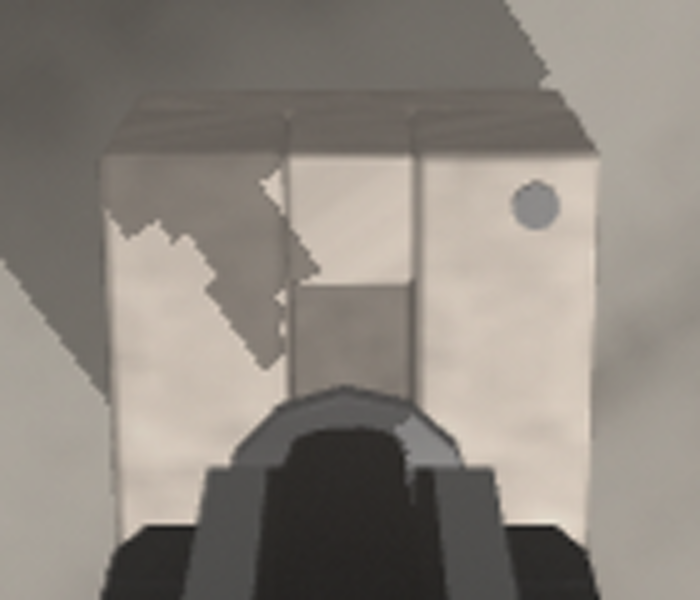

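View pics/s3.png

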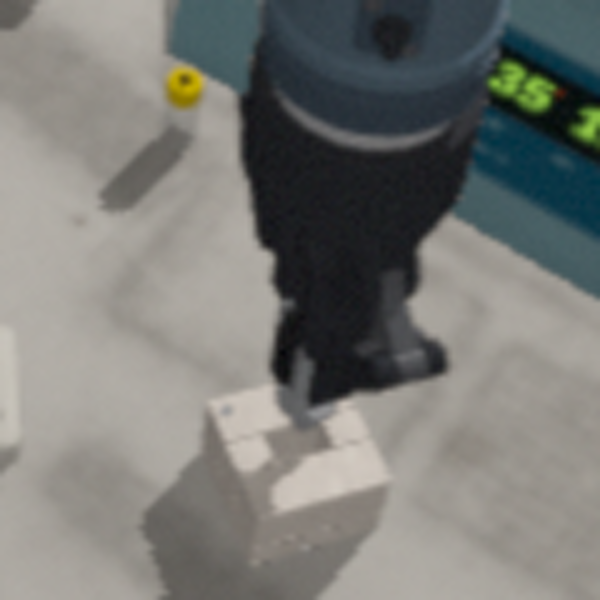

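The flange centre is at column 319.4 and the slot centre at 320.4. I'll correct about 0.6 mm sideways and 0.3 mm along x, then enter slowly.

Request:
carry_out(
  moves=[
    [[0.3,4,0.6,0,-1],[0,4,0,0,-1],[0,3,0,0,-1],[0,2,0,0,-1],[0,2,0,0,-1],[0,2,0,0,-1],[0,2,0,0,-1],[0,0,0,0,-1]],
  ],
)

```text
time: 24.35
eef_pos: [0.4614, -0.1277, 0.0614]
eef_rot: [-1.571, 0.0, -0.58]
force: [0.4, -0.6, -1.1]
gripper_width: 0.0105
```

```bash
python3 -c "
from h import *
s=bot.state(); print(s['time'],s['eef_pos'],s['eef_rot'],s['force'],s['moment'])
p=bot.read_camera('wrist'); cv2.imwrite('pics/w29.png',p['image'][:,:,::-1]); crop(p,'c29',240,200,400,320,5)
"
```

```text
24.35 [ 0.4613618  -0.12768067  0.06142969] [-1.57072294e+00  3.09430782e-04 -5.79827356e-01] [ 0.39614369 -0.61925236 -1.08394124] [-0.00927992 -0.04733406  0.04349664]
```

View pics/c29.png

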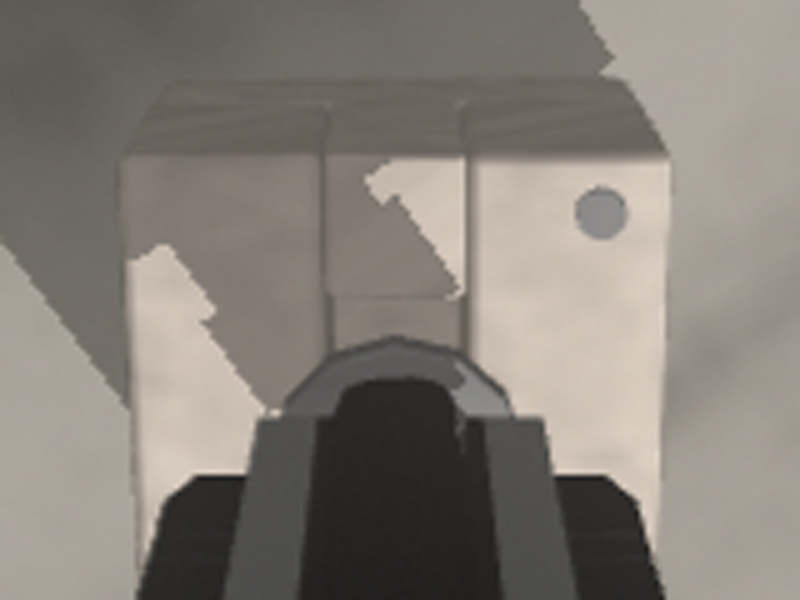

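The tip is 5 mm inside with no force, and the slot and flange are concentric at crop column 397. I'll continue until the flange rests on the block.

Request:
carry_out(
  moves=[
    [[0,2,0,0,-1],[0,2,0,0,-1],[0,2,0,0,-1],[0,2,0,0,-1],[0,1,0,0,-1],[0,0,0,0,-1],[0,0,0,0,-1]],
  ],
)

```text
time: 25.28
eef_pos: [0.4615, -0.1278, 0.0526]
eef_rot: [-1.571, -0.0, -0.58]
force: [-0.5, -0.6, -0.0]
gripper_width: 0.0107
```

Request:
carry_out(
  moves=[
    [[0,0.8,0,0,-1],[0,0,0,0,-1]],
  ],
)

```text
time: 25.52
eef_pos: [0.4614, -0.1277, 0.0517]
eef_rot: [-1.571, 0.0, -0.58]
force: [-0.5, 0.0, -0.5]
gripper_width: 0.0106
```

Request:
carry_out(
  moves=[
    [[0,0.6,0,0,-1],[0,0,0,0,-1],[0,0,0,0,-1]],
  ],
)

```text
time: 25.9
eef_pos: [0.4616, -0.1278, 0.0512]
eef_rot: [-1.571, -0.0, -0.58]
force: [0.5, -1.0, 0.3]
gripper_width: 0.0106
```

Request:
carry_out(
  moves=[
    [[0,0.4,0,0,-1],[0,0,0,0,-1],[0,0,0,0,-1]],
  ],
)

```text
time: 26.28
eef_pos: [0.4617, -0.1278, 0.0511]
eef_rot: [-1.571, -0.0, -0.58]
force: [-0.9, 1.2, 4.8]
gripper_width: 0.0104
```

The flange has contacted the block at 4.8 N. I'll relieve it a touch and open.

Request:
carry_out(
  moves=[
    [[0,-0.2,0,0,-1],[0,0,0,0,-0.7],[0,0,0,0,-0.5],[0,0,0,0,-0.2],[0,0,0,0,0.2],[0,0,0,0,0.4],[0,0,0,0,0.4]],
  ],
)

```text
time: 27.15
eef_pos: [0.4614, -0.1277, 0.0509]
eef_rot: [-1.571, 0.0, -0.58]
force: [-0.1, 0.8, -0.7]
gripper_width: 0.06
```

```bash
python3 -c "
from h import *
s=bot.state(); print(s['time'],s['eef_pos'],s['eef_rot'],s['force'],s['gripper_width'])
p=bot.read_camera('wrist'); cv2.imwrite('pics/w30.png',p['image'][:,:,::-1])
"
```

```text
27.15 [ 0.46143932 -0.127719    0.05094976] [-1.57073374e+00  1.00091980e-04 -5.79784670e-01] [-0.06389511  0.82789703 -0.6707369 ] 0.05998075339137256
```

View pics/w30.png

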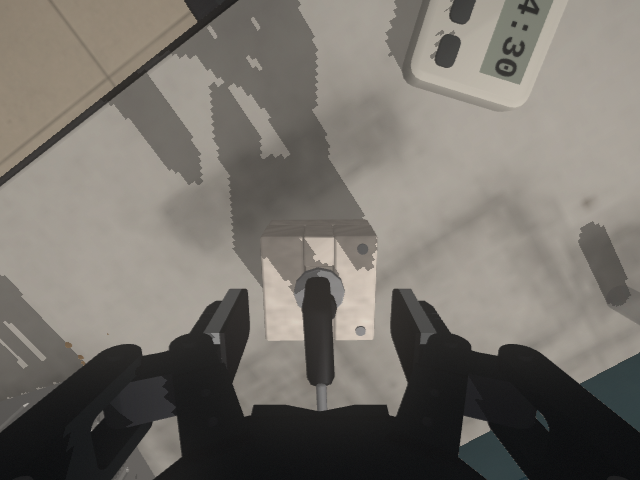

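The key stands upright in the white block's slot, with its bow at (318,330), the ear at (322,395) and the fingers clear of it. I'll retreat straight up.

Request:
carry_out(
  moves=[
    [[0,-5,0,0,0.4],[0,-15,0,0,0.4],[0,-25,0,0,0.4],[0,-25,0,0,0.4],[0,-25,0,0,0.4],[0,-25,0,0,0.4],[-20,-20,0,0,0.4],[-20,0,0,0,0.4],[-20,0,0,0,0.4],[0,0,0,0,0.4],[0,0,0,0,0.4]],
  ],
)

```text
time: 28.58
eef_pos: [0.412, -0.0953, 0.1913]
eef_rot: [-1.571, -0.001, -0.58]
force: [-0.4, -0.8, -0.2]
gripper_width: 0.0597
```

```bash
python3 -c "
from h import *
s=bot.state(); print(s['time'],s['eef_pos'],s['force'])
p=bot.read_camera('wrist'); cv2.imwrite('pics/w31.png',p['image'][:,:,::-1])
for k in ['key_bow','key']:
    for d in bot.boxes_of(k,p): print(k,w(p,d['xyz']).round(4),d['p'])
q=bot.read_camera('scene'); cv2.imwrite('pics/s4.png',q['image'][:,:,::-1])
for k in ['key_bow','key']:
    for d in bot.boxes_of(k,q): print(k,w(q,d['xyz']).round(4),d['p'])
"
```

```text
28.575 [ 0.41203493 -0.09530031  0.19129813] [-0.39233022 -0.79493832 -0.21662526]
key_bow [ 0.4566 -0.1281  0.0795] 0.65
key [ 0.459  -0.1227  0.083 ] 0.78
key_bow [ 0.4601 -0.1321  0.0755] 0.7
key [ 0.4595 -0.132   0.0714] 0.83
```

View pics/w31.png

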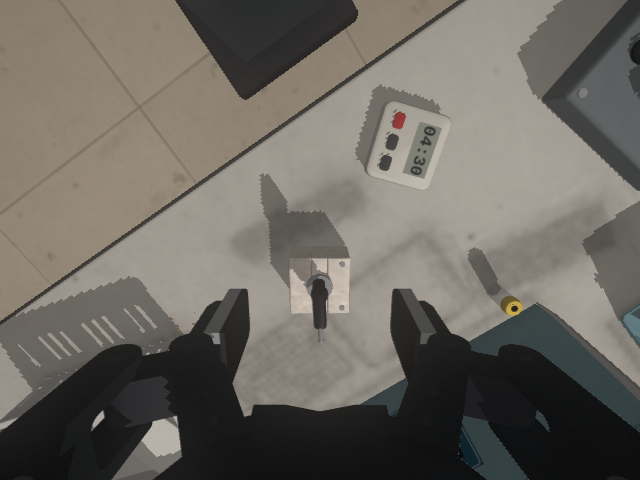

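View pics/s4.png

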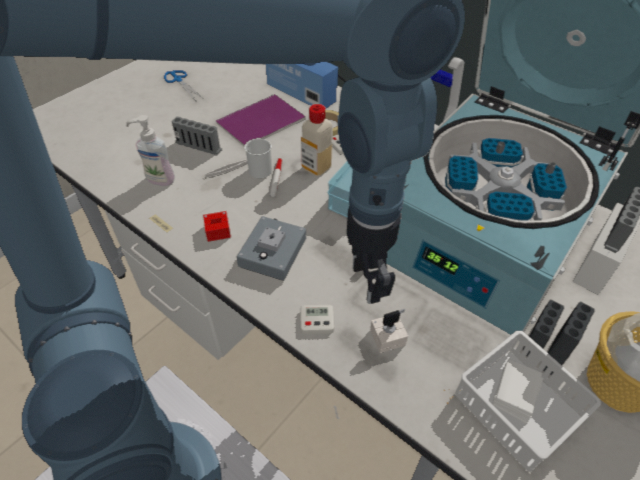

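The scene view shows the key upright in the white block at (390,320), the lock empty at (270,240), the pin down, the bystanders where they were and the arm clear. I'm handing in.

```bash
python3 -c "
from station import bot
print(bot.finish_job())"
```

```text
the job is handed in; nothing more can be done
None
```

The interlock is reset, the key is parked upright in the white block, and the job was handed in at about 28.7 s of the 67 s allowed.

- **Reset:** I turned the key clockwise and met the contact at about 1.0 rad. I pressed it until the pin had risen about 4.6 mm, or 0.09 rad, which is inside the 0.05–0.16 range. It stayed pressed for about 1–1.4 s.
- **Removal:** I turned the key back to home and drew it straight up. The vertical force stayed within about 1.3 N at each reading.
- **Parking:** The key went into the slot without force until its flange touched the block at 4.8 N. I then eased off, let go and retreated.

**Last checks:** The pictures show the key upright with its flange on the white block, the keyhole empty and the pin back down. The bystanders look unmoved and the arm is clear.

**Where readings were weak or disagreed:**
- **Pin height:** It comes from picture parallax. While pressing, my two estimates differed by about 0.5 mm (3.0 against 3.4 mm). The pressed angle is therefore good to about 0.01–0.02 rad.
- **Moment reading:** It was too noisy to show the touch by itself.
- **Final key position:** The network readings scattered by about 5 mm. The direct pictures showed the key centred in the slot.

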